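# Find the lid that snaps onto the fixings tub

## Robot

A 6-joint arm with a two-finger parallel gripper is mounted at the origin on the work surface. World frame = base frame: x ahead of the robot, y to its left, z up, the work surface at z = 0. Lengths are in mm, angles in degrees, forces in N, time in s.
With the tool pointing down it reaches from about 300 to 850 mm from the base axis. Payload 4.2 kg.
Tool frame: the origin (TCP) lies at the centre of the arm's flange, where the gripper is bolted on; the fingertips stand 191 mm ahead of it and the grasp point (between the pads) lies 172 mm ahead of it; y points along the fingers, x is the direction in which the jaws open and shut, and the axes are right-handed (so a half turn about y gives the same grasp; the last joint's range is limited). The gripper opens to 91 mm and grips with 3 to 60 N. Pads are 32 mm wide; open, the fingers measure 118 mm over their backs; the gripper's body (76 mm by 178 mm) begins 60 mm behind the grasp point.
Start: joints at [-73.797, 18.312, 89.639, -0, 72.044, -1.146], TCP at [171.46, -548.839, 404.776] pointing down, gripper open.
Joint ranges: [-177.97, 177.97], [-48.28, 115.42], [12.27, 149.76], [-77.06, 257.06], [2.81, 150.46], [-146.56, 146.56]. Speed limits (degrees/s): [147.25, 147.25, 180, 180, 180, 180].

## Interface

Orientations are given as [roll, pitch, yaw] about the fixed x, y, z axes, in that order (R = Rz(yaw) Ry(pitch) Rx(roll)).
In Python, from workcell import env gives the robot as it stands.
- The arm moves only by the tool carry_out, never from a script. Its argument "increments" is a list of rows, each a list of 3 entries, a list of its own where there are three numbers: the turn, a rotation vector about the tool's x, y, z in rad, then the shift along the tool's x, y, z in mm, then the closure, from 0 (fully open) to 1 (shut). In form: [[[wx, wy, wz], [dx, dy, dz], claw], ...]. A call has 1 to 10 rows; each row is the pose to reach, as a shift and turn from the pose commanded when the call began, along the tool's axes at that moment; what a row does not reach only later rows make up. A row lasts 1/12 s, in which the tool goes at most 41.7 mm and 7.16 degrees, less where a joint would pass 70% of its speed; a pose out of reach is approached as far as the arm can. A call with a gripper value outside its range is refused whole. The fingers move at their own pace and stop on an object; "force" is the grip in N (left out, the last holds). Time passes only in rows, so rows that repeat a pose let the fingers close. It gives the time, the measured TCP pose, the force and the opening at its end, in the units of the state.
- env.state(): the state, without advancing time (a new reading comes with each control period).
- env.grab_frame(name): name is "scene" or "side" or "wrist"; returns a dict with "frame" (480x640x3 uint8, blue, green, red), "z_map" (480x640 float32, mm along the optical axis (not along the pixel's ray), 0 where there is no reading), "camera_matrix" (3x3 intrinsics, pixels), "rvec" (rotation vector, rad) and "tvec" (3), from world to camera coordinates, as OpenCV has them; the wrist camera has in their place "hand_eye" (4x4, takes a point from camera to tool coordinates, whose origin is the TCP and whose axes are the tool frame's). Camera axes: x right, y down, z forward; pixel columns grow to the right and rows downward; lengths in mm; the calibration is good to about 2 mm. A picture is of the moment at which its call begins: read the wrist's pose just before it.
- env.job_done(): hands the job in, once; it reports no verdict.
The state is a dict: "time_s": time; "qpos": joint angles; "qvel": joint speeds; "effort": joint torques, N m; "ee_pos": TCP position; "ee_rot": TCP orientation; "force": force on the tool from outside, world axes, zero at the start; "torque": the same for the moment, N m; "gripper_width": finger opening in mm.
Only numpy, scipy, OpenCV 4.12 (cv2) and the standard library are available. Lean on these libraries where they do the work, as an engineer would, in place of code of your own. Each camera call takes 0.05 s, during which the arm holds its last target. There are 200 camera calls.

## Task

The red fixings tub on the store-room bench is open, and only one of the three black lids with yellow knobs fits its rim. Find that one, set it on the tub and press it down until it snaps fully home, level on the rim all round. The two lids that do not fit must end up lying on the bench, not on the tub.

Things in the scene. Friction and masses are not known exactly. Their poses are not given: they have to be found in the camera images.
- tub_rim (a point): Centre of the mouth of the open round red tub, level with its rim's top, 70 mm above the bench; z up. Rim 100 mm across outside, 90 mm inside. It stands on a 130 mm square black foot fixed to the bench, filled to 35 mm below the rim. Four sprung nibs inside the rim (80 mm clear between them) give way to a fitting lid pressed down with 3 to 10 N, then snap over its plug's bulge.
- lid_a_knob (a point): A loose round black lid lying plug down: flange 94 mm across, plug at most 68 mm. All lids have one shape: tapered plug 22 mm deep, flange 5 mm thick, on it an upright round yellow knob 26 mm across, 44 mm tall. This point is on the lid's axis half-way up the knob: 22 mm above the flange's top, 27 mm above its underside, 49 mm above the lid's foot; z up. Lids weigh 75 to 155 g.
- lid_b_knob (a point): The same point of a second black lid: flange 110 mm across, plug 65 mm at its lower end and 85 mm at its widest, so its taper leads it into a mouth up to about 10 mm off-centre. Home on a fitting rim, its flange's underside lies on the rim (this point 27 mm above the rim); before it snaps it stands 6 to 10 mm higher.
- lid_c_knob (a point): The same point of a third black lid: flange 130 mm across, plug 94 mm at its lower end and 114 mm at its widest. Tub and lids may stand in any order in front of the robot.
Mind the look-alikes: they are no part of the job. Leave any green or pink look-alike of the part that bears lid_b_knob alone.

How it is judged:
By the outcome, as a careful person would: the job done as asked, in the order asked, and still so for the second after the job is handed in, with the robot touching nothing.
It also fails if it takes over 42 s, if anything falls off the work surface, if the arm or the gripper's body presses on something with over 40 N, if the wrist force passes 120 N, or if a joint passes its speed limit or range.

## Working session

There is one attempt and no reset: what is moved stays moved. The work goes in short steps, Python scripts to look and compute and a tool call to move; the robot and the scene stay as the last step left them, time stands still between calls to the robot, and variables do not carry over. Pictures are saved under pics/ and viewed, about 8 in all and at most 12, crops included, and the job is handed in when it is done.

Besides the shell and the picture viewer there is one more tool, called by a JSON object that holds its "method" and its "body", one argument or row to a line. carry_out: Moves the arm, as the interface text tells. Its arguments: {"type":"object","properties":{"increments":{"type":"array","items":{"type":"array"}},"force":{"type":"number"}},"required":["increments"]}

```bash
mkdir -p pics; ls
cat > h.py <<'E'
import numpy as np, cv2
from workcell import env
def world(f, us, vs, zs):
    K=f["camera_matrix"]; R=cv2.Rodrigues(np.array(f["rvec"],float))[0]; t=np.array(f["tvec"],float).ravel()
    us,vs,zs=map(np.asarray,(us,vs,zs))
    p=np.stack([(us-K[0][2])/K[0][0]*zs,(vs-K[1][2])/K[1][1]*zs,zs],-1)
    return (p-t)@R
E
python3 - <<'E'
from h import *
s=env.state(); print(s)
a=env.grab_frame("scene"); b=env.grab_frame("side")
cv2.imwrite("pics/scene1.png",a["frame"]); cv2.imwrite("pics/side1.png",b["frame"])
import pickle; pickle.dump((a,b),open("f1.pkl","wb"))
E
```

```text
pics
{'time_s': 0.0, 'qpos': array([-7.37973654e+01,  1.83516847e+01,  8.97063738e+01,  3.79058893e-04,
        7.20444072e+01, -1.14405561e+00]), 'qvel': array([ 0.04968025,  0.0422988 , -0.03858855, -0.00961638, -0.05728372,
        0.00100023]), 'effort': array([ 1.29914042e-03, -4.12458837e+01, -2.31972009e+01,  7.28233578e-02,
        4.57490806e-02, -1.36826002e-04]), 'ee_pos': array([ 171.41033582, -548.68030113,  403.91976594]), 'ee_rot': array([-89.99759383,   0.1024381 , -72.65342476]), 'force': array([-0.7830208 ,  0.65621315,  1.32123067]), 'torque': array([-0.01888288, -0.06714429,  0.04941904]), 'gripper_width': 91.07005576599754}
```

View pics/scene1.png

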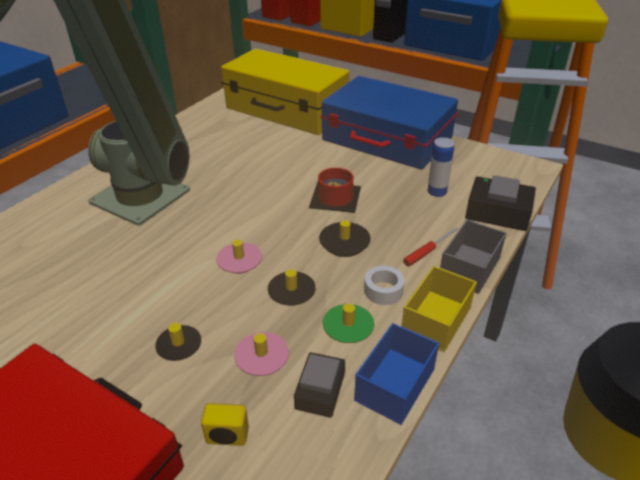

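View pics/side1.png

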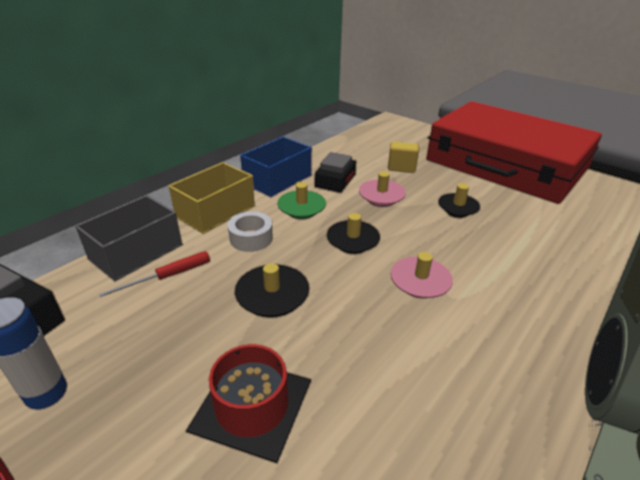

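Scene: tub (336,187), black lids with knobs at (345,230), (291,280), (176,335); pink (238,250), (260,345) and green (348,315) look-alikes. Side view agrees (tub 250,385; lids 271,280 / 354,228 / 460,195). Measuring now.

```bash
cat > m.py <<'E'
from h import *
def plane(f,u,v,z):
    K=f["camera_matrix"]; c=world(f,0,0,0); p=world(f,u,v,np.ones_like(np.asarray(u,float)))
    d=p-c; return c+d*((z-c[2])/d[:,2])[:,None]
def fit(P):
    (x,y),(a,b),_=cv2.fitEllipse(P[:,:2].astype(np.float32)); return np.round([x,y,a,b],1)
def masks(f):
    h=cv2.cvtColor(f["frame"],cv2.COLOR_BGR2HSV); H,S,V=cv2.split(h)
    return dict(black=((V<75)).astype(np.uint8), yellow=((H>20)&(H<32)&(S>170)&(V>80)).astype(np.uint8), red=(((H<5)|(H>174))&(S>150)).astype(np.uint8))
def blob(m,box):
    u0,v0,u1,v1=box; k=np.zeros_like(m); k[v0:v1,u0:u1]=m[v0:v1,u0:u1]
    n,l,s,c=cv2.connectedComponentsWithStats(k); i=1+np.argmax(s[1:,4]); return (l==i).astype(np.uint8)
def hull(m):
    c,_=cv2.findContours(m,cv2.RETR_EXTERNAL,cv2.CHAIN_APPROX_NONE); c=max(c,key=cv2.contourArea); return cv2.convexHull(c)[:,0].astype(float)
def allpts(f):
    v,u=np.mgrid[0:480,0:640]; return world(f,u,v,f["z_map"])
E
python3 - <<'E'
from m import *; import pickle
for n,f,lids,tub in zip(("scene","side"),pickle.load(open("f1.pkl","rb")),
  ([(310,205,380,258),(260,260,320,306),(148,312,206,362)],[(225,255,315,318),(320,205,385,255),(432,178,485,218)]),((310,165,362,207),(205,340,292,440))):
    P=allpts(f); M=masks(f); ok=f["z_map"]>0
    for b in lids:
        m=blob(M["black"],b); y=blob(M["yellow"],b)
        Q=P[(m>0)&ok]; Y=P[(y>0)&ok]; t=Y[Y[:,2]>64]; h=hull(m)
        print(n,"flange z med",np.median(Q[:,2]).round(1),"ellipse@27",fit(plane(f,h[:,0],h[:,1],27.)),"knob top",Y[:,2].max().round(1),(t.min(0)+t.max(0))[:2]/2 if len(t) else "", "n",len(t), "mean",t.mean(0).round(1))
    r=blob(M["red"],tub); Q=P[(r>0)&ok]; t=Q[Q[:,2]>65]; print("tub",Q[:,2].max(),fit(t), t.min(0),t.max(0))
E
```

```text
scene flange z med 27.7 ellipse@27 [609.9 111.  121.9 130.1] knob top 76.2 [609.42360795 115.26022077] n 65 mean [609.8 111.5  69.9]
scene flange z med 27.7 ellipse@27 [ 598.  -105.6  103.4  103.5] knob top 76.5 [ 598.01557117 -104.99993964] n 81 mean [ 599.7 -107.4   70.5]
scene flange z med 27.6 ellipse@27 [ 492.1 -360.5   88.9   89.1] knob top 74.8 [ 493.32017752 -360.15068501] n 107 mean [ 493.9 -361.    70.7]
tub 73.35242788231284 [516.2 281.9  22.4  53.4] [514.48907201 253.28647715  65.00971445] [528.68227134 305.83712526  73.35242788]Traceback (most recent call last):
  File "<stdin>", line 6, in <module>
  File "m.py", line 12, in blob
    n,l,s,c=cv2.connectedComponentsWithStats(k); i=1+np.argmax(s[1:,4]); return (l==i).astype(np.uint8)
                                                     ~~~~~~~~~^^^^^^^^^
    return _wrapfunc(a, 'argmax', axis=axis, out=out, **kwds)
    return bound(*args, **kwds)
ValueError: attempt to get argmax of an empty sequence
```

```bash
cat >> m.py <<'E'
def masks(f):
    h=cv2.cvtColor(f["frame"],cv2.COLOR_BGR2HSV); H,S,V=cv2.split(h)
    return dict(black=((V<75)&(S<130)).astype(np.uint8), yellow=((H>18)&(H<35)&(S>130)&(V>80)).astype(np.uint8), red=(((H<10)|(H>170))&(S>130)&(V>40)).astype(np.uint8))
def circ(Q,r0):
    from scipy.optimize import least_squares
    g=lambda p: np.hypot(Q[:,0]-p[0],Q[:,1]-p[1])-p[2]
    s=least_squares(g,[*Q[:,:2].mean(0),r0],loss="soft_l1"); return s.x.round(1), g(s.x).std().round(2)
E
python3 - <<'E'
from m import *; import pickle
A,B=pickle.load(open("f1.pkl","rb"))
for n,f,lids,tub in zip(("scene","side"),(A,B),
  ([(260,260,320,306)],[(225,255,315,318),(320,205,385,255),(432,178,485,218)]),((310,165,362,210),(200,340,295,440))):
    P=allpts(f); M=masks(f); ok=f["z_map"]>0
    for b in lids:
        m=blob(M["black"],b); y=blob(M["yellow"],b)
        Y=P[(y>0)&ok]; h=hull(m)
        up=Y[(Y[:,2]>35)&(Y[:,2]<68)]
        print(n,"ellipse@27",fit(plane(f,h[:,0],h[:,1],27.)),circ(plane(f,h[:,0],h[:,1],27.),50),"knob",Y[:,2].max().round(1),circ(up,13), len(up))
    r=blob(M["red"],tub); Q=P[(r>0)&ok]
    h=hull(r); W=plane(f,h[:,0],h[:,1],70.); d=np.hypot(*(W[:,:2]-[515,280]).T)
    t=Q[(Q[:,2]>66)&(Q[:,2]<75)]; print("tub",Q[:,2].max(),t.min(0),t.max(0),circ(t,47))
    o=Q[(Q[:,2]>15)&(Q[:,2]<62)]; print(len(o), circ(o,50))
    # top hull half: far boundary of rim at z=70
    c=plane(f,[320],[240],0.)[0]; k=W[h[:,1]<h[:,1].mean()-3]; print(circ(k,50))
E
```

```text
scene ellipse@27 [ 598.  -105.6  103.4  103.5] (array([ 598. , -105.6,   51.7]), np.float64(0.36)) knob 76.5 (array([ 597.7, -103.8,   11.5]), np.float64(1.41)) 120
tub 74.82507855668122 [429.67019879 231.14452798  66.00059935] [529.86173807 332.03545357  74.82507856] (array([481. , 282.9,  46.7]), np.float64(2.55))
720 (array([480.6, 283.5,  47.5]), np.float64(2.63))
(array([480. , 283. ,  48.6]), np.float64(0.19))
side ellipse@27 [604.6 118.8 125.1 130.4] (array([604.8, 118.4,  63.5]), np.float64(1.15)) knob 74.6 (array([606.2, 116.5,  12.5]), np.float64(0.83)) 201
side ellipse@27 [593.7 -99.5 104.4 112.1] (array([ 594.2, -100.1,   53.4]), np.float64(1.9)) knob 74.8 (array([ 595. , -102.2,   11.9]), np.float64(1.0)) 158
side ellipse@27 [ 487.8 -350.7   88.2  102.8] (array([ 488. , -350.1,   48.5]), np.float64(3.15)) knob 75.1 (array([ 489.1, -357.4,   11.3]), np.float64(1.13)) 136
tub 74.00362495253076 [427.7883152  237.27137782  66.00360368] [526.93203165 335.39631937  74.00362495] (array([476.8, 286.7,  47.1]), np.float64(1.45))
2354 (array([476. , 287.1,  47.3]), np.float64(0.95))
(array([478.1, 285.9,  49.1]), np.float64(0.41))
```

```bash
cat >> m.py <<'E'
from scipy.spatial.transform import Rotation as Ro
def rot(s): return Ro.from_euler("xyz",s["ee_rot"],degrees=True).as_matrix()
def delta(target,s=None):
    s=s or env.state(); return (rot(s).T@(np.array(target,float)-s["ee_pos"])).round(1)
E
python3 - <<'E'
from m import *; import pickle
A,B=pickle.load(open("f1.pkl","rb"))
print("knobs pink,pink2,green",plane(A,[238,260,348],[250,346,316],49.).round())
for f in (A,B):
    P=allpts(f); Q=P[f["z_map"]>0]; Q=Q[(Q[:,0]>100)&(Q[:,0]<800)&(abs(Q[:,1])<600)&(Q[:,2]>85)]
    g={}
    for q in Q: k=tuple((q[:2]//80*80).astype(int)); g[k]=max(g.get(k,0),round(q[2]))
    print(sorted(g.items()))
s=env.state();print(rot(s).round(3),s["ee_pos"]); print(delta([596.5,-103.5,404]), delta([596.5,-103.5,330]))
w=env.grab_frame("wrist"); print(w["hand_eye"])
E
```

```text
knobs pink,pink2,green [[ 431.  -85.   49.]
 [ 653. -294.   49.]
 [ 760. -132.   49.]]
[((np.int64(80), np.int64(-320)), 630), ((np.int64(80), np.int64(-240)), 602), ((np.int64(80), np.int64(-160)), 568), ((np.int64(80), np.int64(-80)), 547), ((np.int64(80), np.int64(0)), 454), ((np.int64(80), np.int64(80)), 212), ((np.int64(80), np.int64(480)), 162), ((np.int64(80), np.int64(560)), 168), ((np.int64(160), np.int64(-240)), 604), ((np.int64(160), np.int64(-160)), 603), ((np.int64(160), np.int64(-80)), 580), ((np.int64(160), np.int64(480)), 159), ((np.int64(160), np.int64(560)), 167), ((np.int64(240), np.int64(480)), 161), ((np.int64(240), np.int64(560)), 165), ((np.int64(320), np.int64(-640)), 115), ((np.int64(320), np.int64(-560)), 114), ((np.int64(320), np.int64(480)), 148), ((np.int64(320), np.int64(560)), 147), ((np.int64(400), np.int64(-640)), 115), ((np.int64(400), np.int64(-560)), 114), ((np.int64(400), np.int64(480)), 145), ((np.int64(400), np.int64(560)), 146), ((np.int64(480), np.int64(-640)), 115), ((np.int64(480), np.int64(-560)), 115), ((np.int64(480), np.int64(480)), 145)
[... 1004 characters left out ...]
.int64(-560)), 114), ((np.int64(560), np.int64(480)), 105), ((np.int64(640), np.int64(-640)), 115), ((np.int64(640), np.int64(-560)), 114), ((np.int64(640), np.int64(400)), 163), ((np.int64(640), np.int64(480)), 123), ((np.int64(720), np.int64(400)), 162)]
[[ 0.298 -0.     0.955]
 [-0.955  0.002  0.298]
 [-0.002 -1.     0.   ]] [ 171.41437896 -548.71274967  403.99211049]
[-2.982e+02  5.000e-01  5.385e+02] [-298.1   74.5  538.5]
[[ 9.99999784e-01  6.49283094e-04  1.01865940e-04 -2.01634358e+00]
 [ 6.27563750e-05 -2.48618609e-01  9.68601457e-01  2.05911330e+01]
 [ 6.54222319e-04 -9.68601242e-01 -2.48618596e-01  6.95884688e+01]
 [ 0.00000000e+00  0.00000000e+00  0.00000000e+00  1.00000000e+00]]
```

{"method": "carry_out", "body": {
  "increments": [
    [[0,0,0],[-298,0,538],0],
    [[0,0,0],[-298,0,538],0],
    [[0,0,0],[-298,0,538],0],
    [[0,0,0],[-298,0,538],0],
    [[0,0,0],[-298,0,538],0],
    [[0,0,0],[-298,0,538],0],
    [[0,0,0],[-298,0,538],0],
    [[0,0,0],[-298,0,538],0],
    [[0,0,0],[-298,0,538],0],
    [[0,0,0],[-298,0,538],0]
  ],
  "force": 30
}}

```text
time_s: 0.98
ee_pos: [460.1, -245.6, 404.7]
ee_rot: [-90.0, -0.0, -72.6]
force: [-0.2, -1.3, -0.7]
gripper_width: 91.4
```

Run:
```python
from m import *
s=env.state(); print(s["time_s"],s["ee_pos"],s["ee_rot"],delta([596.5,-103.5,340]))
```

```text
0.9833 [ 460.11716444 -245.60018398  404.66507435] [-9.00124280e+01 -2.09216363e-04 -7.26470641e+01] [-95.   64.6 172.6]
```

{"method": "carry_out", "body": {
  "increments": [
    [[0,0,0],[-95,40,172],0],
    [[0,0,0],[-95,60,172],0],
    [[0,0,0],[-95,60,172],0],
    [[0,0,0],[-95,60,172],0],
    [[0,0,0],[-95,60,172],0],
    [[0,0,0],[-95,60,172],0],
    [[0,0,0],[-95,60,172],0],
    [[0,0,0],[-95,60,172],0]
  ]
}}

```text
time_s: 1.65
ee_pos: [594.8, -105.6, 344.4]
ee_rot: [-90.1, -0.0, -72.6]
force: [-0.3, 0.8, -0.2]
gripper_width: 91.3
```

```bash
cat >> m.py <<'E'
def wristpts(f,s):
    K=f["camera_matrix"]; v,u=np.mgrid[0:480,0:640]; z=f["z_map"]
    p=np.stack([(u-K[0][2])/K[0][0]*z,(v-K[1][2])/K[1][1]*z,z],-1); T=f["hand_eye"]
    return (p@T[:3,:3].T+T[:3,3])@rot(s).T+s["ee_pos"]
E
python3 - <<'E'
from m import *
s=env.state(); f=env.grab_frame("wrist"); cv2.imwrite("pics/w1.png",f["frame"])
print(s["time_s"],s["ee_pos"],s["ee_rot"])
P=wristpts(f,s); M=masks(f); near=(np.hypot(P[...,0]-596,P[...,1]+103)<45)&(f["z_map"]>0)
Y=P[near&(P[...,2]>60)]; print("top",len(Y),Y.min(0),Y.max(0),Y.mean(0))
t=P[near&(P[...,2]>Y[:,2].max()-3)]; print(len(t),(t.min(0)+t.max(0))/2)
n2=(np.hypot(P[...,0]-596,P[...,1]+103)<75)&(M["black"]>0)&(P[...,2]>20)&(P[...,2]<35)
h=P[n2]; hu=cv2.convexHull(h[:,:2].astype(np.float32))[:,0]; print("flange",circ(hu,55),np.median(h[:,2]))
E
```

```text
1.65 [ 594.80701368 -105.56451631  344.42095699] [-9.00735996e+01 -6.71927574e-04 -7.26145074e+01]
top 57116 [ 582.51442597 -145.56341427   60.07933253] [635.68088899 -58.78964597 281.46370134] [619.02618001 -97.19222829 261.65226847]
2999 [615.18549784 -85.82135225 279.96371507]
flange (array([ 595.4, -100.9,   53.6]), np.float64(0.17)) 26.52417171923932
```

View pics/w1.png

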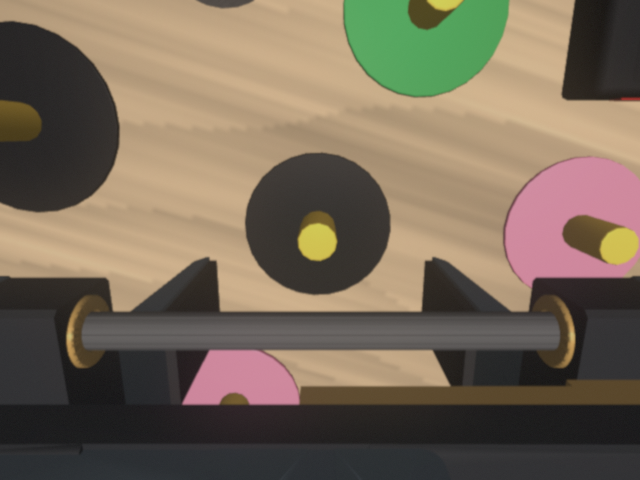

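The wrist view shows lid b between the open jaws: knob top at (317,241), flange centre at (318,224). Its neighbours are clear. Descending and gripping.

{"method": "carry_out", "body": {
  "increments": [
    [[0,0,0],[-3,30,2],0],
    [[0,0,0],[-3,60,2],0],
    [[0,0,0],[-3,90,2],0],
    [[0,0,0],[-3,110,2],0],
    [[0,0,0],[-3,121,2],0],
    [[0,0,0],[-3,121,2],0],
    [[0,0,0],[-3,121,2],0],
    [[0,0,0],[-3,121,2],0],
    [[0,0,0],[-3,121,2],1],
    [[0,0,0],[-3,121,2],1]
  ],
  "force": 35
}}

```text
time_s: 2.53
ee_pos: [596.4, -102.2, 225.3]
ee_rot: [-89.9, -0.1, -72.7]
force: [0.8, 0.6, -0.0]
gripper_width: 80.3
```

{"method": "carry_out", "body": {
  "increments": [
    [[0,0,0],[0,0,0],1],
    [[0,0,0],[0,0,0],1],
    [[0,0,0],[0,0,0],1],
    [[0,0,0],[0,0,0],1],
    [[0,0,0],[0,0,0],1],
    [[0,0,0],[0,0,0],1],
    [[0,0,0],[0,0,0],1],
    [[0,0,0],[0,0,0],1]
  ]
}}

```text
time_s: 3.2
ee_pos: [596.0, -102.0, 223.7]
ee_rot: [-90.0, -0.0, -72.6]
force: [0.5, -1.0, -0.3]
gripper_width: 27.3
```

{"method": "carry_out", "body": {
  "increments": [
    [[0,0,0],[0,0,0],1],
    [[0,0,0],[0,0,0],1],
    [[0,0,0],[0,-10,0],1],
    [[0,0,0],[0,-30,0],1],
    [[0,0,0],[0,-60,0],1],
    [[0,0,0],[0,-90,0],1],
    [[0,0,0],[0,-120,0],1],
    [[0,0,0],[0,-140,0],1],
    [[0,0,0],[0,-140,0],1],
    [[0,0,0],[0,-140,0],1]
  ]
}}

```text
time_s: 4.03
ee_pos: [595.9, -102.0, 365.0]
ee_rot: [-89.9, -0.1, -72.6]
force: [0.5, 0.8, -2.2]
gripper_width: 25.5
```

Run:
```python
from m import *
s=env.state(); print(s["ee_pos"],s["gripper_width"],s["force"]); print(delta([478.5,285,363]))
f=env.grab_frame("wrist"); cv2.imwrite("pics/w2.png",f["frame"])
P=wristpts(f,s); M=masks(f)
n2=(np.hypot(P[...,0]-596,P[...,1]+103)<75)&(M["black"]>0)&(P[...,2]>140)&(P[...,2]<190)
m=np.zeros((480,640),np.uint8); m[n2]=1; m=blob(m,(0,0,640,480)); h=P[m>0]
A=np.c_[h[:,:2]-s["ee_pos"][:2],np.ones(len(h))]; c=np.linalg.lstsq(A,h[:,2],rcond=None)[0]; print("plane",c,len(h))
hu=cv2.convexHull(h[:,:2].astype(np.float32))[:,0]; print(circ(hu,55),np.median(h[:,2]))
```

```text
[ 595.87210955 -101.95412859  365.03924323] 25.511372266146157 [ 0.49535347  0.82498643 -2.19163521]
[-404.4    1.6    3.4]
plane [-4.63459334e-02 -1.63539268e-02  1.69719596e+02] 16135
(array([ 595.5, -100.3,   53.6]), np.float64(8.25)) 167.92578338538277
```

View pics/w2.png

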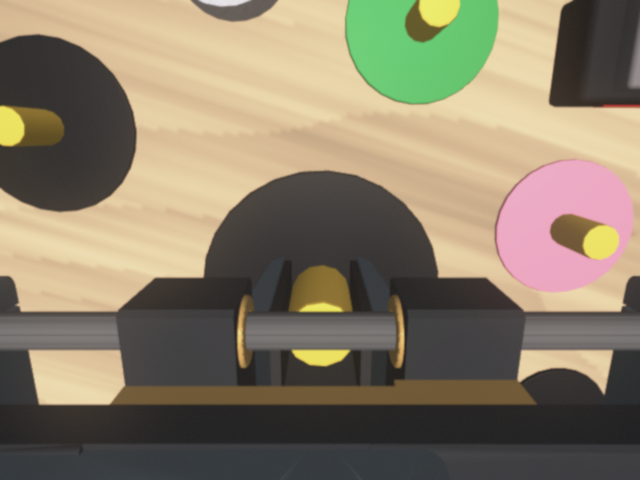

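Lid b is held (knob between the fingers, about (320,310)). Moving over the tub.

{"method": "carry_out", "body": {
  "increments": [
    [[0,0,0],[-20,0,0],1],
    [[0,0,0],[-50,0,0],1],
    [[0,0,0],[-85,0,1],1],
    [[0,0,0],[-120,0,1],1],
    [[0,0,0],[-155,0,1],1],
    [[0,0,0],[-190,0,2],1],
    [[0,0,0],[-225,0,2],1],
    [[0,0,0],[-260,0,2],1],
    [[0,0,0],[-295,0,2],1],
    [[0,0,0],[-330,0,3],1]
  ]
}}

```text
time_s: 4.92
ee_pos: [499.1, 215.1, 361.6]
ee_rot: [-90.3, -0.0, -72.7]
force: [0.4, -0.2, -1.0]
gripper_width: 25.2
```

{"method": "carry_out", "body": {
  "increments": [
    [[0,0,0],[-30,0,0],1],
    [[0,0,0],[-55,0,0],1],
    [[0,0,0],[-70,0,0],1],
    [[0,0,0],[-74,0,0],1],
    [[0,0,0],[-74,0,0],1],
    [[0,0,0],[-74,0,0],1],
    [[0,0,0],[-74,0,0],1]
  ]
}}

```text
time_s: 5.5
ee_pos: [478.7, 283.4, 363.0]
ee_rot: [-90.1, -0.1, -72.7]
force: [0.3, -0.2, -0.3]
gripper_width: 25.1
```

Run:
```python
from m import *
s=env.state(); print(s["time_s"],s["ee_pos"],s["ee_rot"],s["force"],s["gripper_width"],delta([478.6,285,280]))
f=env.grab_frame("scene"); g=env.grab_frame("side"); b=env.grab_frame("wrist")
cv2.imwrite("pics/c2.png",cv2.hconcat([cv2.resize(f["frame"][60:320,200:500],(400,347)),cv2.resize(g["frame"][160:460,130:390][:,:],(301,347))]))
```

```text
5.5 [478.67547444 283.44903906 363.03711475] [-9.00842210e+01 -5.54275441e-02 -7.27120014e+01] [ 0.28016649 -0.16807439 -0.31030728] 25.069006803365404 [-1.6 83.   0.5]
```

View pics/c2.png

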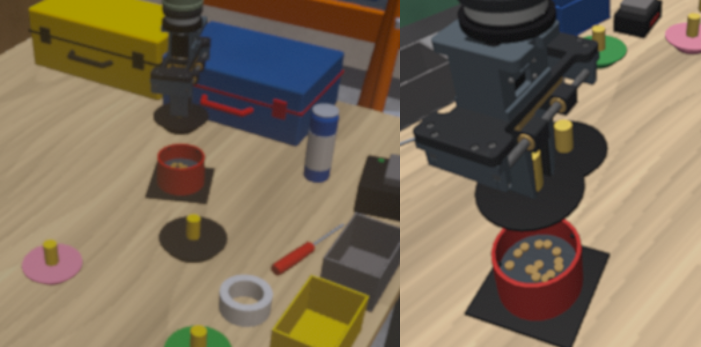

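The composite shows the lid level and centred just above the tub (left 180,115; right 530,190). Descending.

{"method": "carry_out", "body": {
  "increments": [
    [[0,0,0],[0,20,0],1],
    [[0,0,0],[-1,40,0],1],
    [[0,0,0],[-1,55,0],1],
    [[0,0,0],[-1,65,0],1],
    [[0,0,0],[-1,72,0],1],
    [[0,0,0],[-1,76,0],1],
    [[0,0,0],[-1,78,0],1],
    [[0,0,0],[-1,78,0],1],
    [[0,0,0],[-1,78,0],1]
  ],
  "force": 45
}}

```text
time_s: 6.4
ee_pos: [478.4, 285.5, 286.4]
ee_rot: [-89.9, 0.0, -72.7]
force: [0.5, 0.2, -0.6]
gripper_width: 25.3
```

{"method": "carry_out", "body": {
  "increments": [
    [[0,0,0],[0,1.5,0],1],
    [[0,0,0],[0,3,0],1],
    [[0,0,0],[0,4.5,0],1],
    [[0,0,0],[0,4.5,0],1],
    [[0,0,0],[0,4.5,0],1]
  ]
}}

```text
time_s: 6.82
ee_pos: [478.3, 285.5, 281.3]
ee_rot: [-90.0, -0.0, -72.6]
force: [0.7, 0.3, -2.1]
gripper_width: 25.5
```

{"method": "carry_out", "body": {
  "increments": [
    [[0,0,0],[0,1,0],1],
    [[0,0,0],[0,2,0],1],
    [[0,0,0],[0,3,0],1],
    [[0,0,0],[0,4,0],1],
    [[0,0,0],[0,4,0],1],
    [[0,0,0],[0,4,0],1]
  ]
}}

```text
time_s: 7.32
ee_pos: [478.4, 285.7, 278.1]
ee_rot: [-89.9, 0.0, -72.6]
force: [0.7, 0.3, 5.1]
gripper_width: 24.9
```

{"method": "carry_out", "body": {
  "increments": [
    [[0,0,0],[0,1,0],1],
    [[0,0,0],[0,2,0],1],
    [[0,0,0],[0,3,0],1],
    [[0,0,0],[0,3,0],1],
    [[0,0,0],[0,3,0],1]
  ]
}}

```text
time_s: 7.73
ee_pos: [478.3, 285.6, 274.1]
ee_rot: [-90.0, 0.0, -72.7]
force: [2.3, 0.8, 1.2]
gripper_width: 25.3
```

{"method": "carry_out", "body": {
  "increments": [
    [[0,0,0],[0,1,0],1],
    [[0,0,0],[0,2,0],1],
    [[0,0,0],[0,3,0],1],
    [[0,0,0],[0,3,0],1],
    [[0,0,0],[0,3,0],1]
  ]
}}

```text
time_s: 8.15
ee_pos: [478.0, 285.4, 271.7]
ee_rot: [-90.0, -0.0, -72.7]
force: [-0.6, -0.7, 5.3]
gripper_width: 25.7
```

{"method": "carry_out", "body": {
  "increments": [
    [[0,0,0],[0,1,0],1],
    [[0,0,0],[0,2,0],1],
    [[0,0,0],[0,2,0],1],
    [[0,0,0],[0,2,0],1]
  ]
}}

```text
time_s: 8.48
ee_pos: [477.9, 285.3, 271.6]
ee_rot: [-90.0, 0.0, -72.6]
force: [-4.0, -1.7, 17.1]
gripper_width: 25.2
```

```bash
cat > look.py <<'E'
from m import *
import sys
s=env.state(); print(s["time_s"],s["ee_pos"],s["ee_rot"],s["force"],s["torque"])
for n in ("scene","side"):
    f=env.grab_frame(n); P=allpts(f); M=masks(f); cv2.imwrite(f"pics/{n}_{sys.argv[1]}.png",f["frame"])
    d=np.hypot(P[...,0]-478.5,P[...,1]-285)
    k=(d<52)&(d>20)&(M["black"]>0)&(P[...,2]>62)&(P[...,2]<95); h=P[k]
    for _ in range(2):
        A=np.c_[h[:,:2]-[478.5,285],np.ones(len(h))]; c=np.linalg.lstsq(A,h[:,2],rcond=None)[0]; r=h[:,2]-A@c; h=h[abs(r)<max(1,2*r.std())]
    print(n,len(h),"flange top z",c[2].round(1),"tilt deg",np.degrees(np.hypot(c[0],c[1])).round(2))
E
python3 look.py a
```

```text
8.4833 [477.87370534 285.29692111 271.61097431] [-8.99657316e+01  9.36251908e-04 -7.26460918e+01] [-4.01436951 -1.7310614  17.12514821] [-0.42066688  0.62491822  0.03254629]
scene 390 flange top z 76.0 tilt deg 0.77
side 2007 flange top z 76.2 tilt deg 0.12
```

Hard stop at home height (17 N, TCP 271.6). Relieving, opening, backing off.

{"method": "carry_out", "body": {
  "increments": [
    [[0,0,0],[0,-1.5,0],1],
    [[0,0,0],[0,-3,0],1],
    [[0,0,0],[0,-3,0],0],
    [[0,0,0],[0,-3,0],0],
    [[0,0,0],[0,-3,0],0],
    [[0,0,0],[0,-3,0],0],
    [[0,0,0],[0,-3,0],0],
    [[0,0,0],[0,-3,0],0],
    [[0,0,0],[0,-3,0],0],
    [[0,0,0],[0,-3,0],0]
  ]
}}

```text
time_s: 9.42
ee_pos: [478.1, 285.5, 272.2]
ee_rot: [-90.0, -0.0, -72.6]
force: [-0.1, 0.5, 0.4]
gripper_width: 75.8
```

{"method": "carry_out", "body": {
  "increments": [
    [[0,0,0],[0,-15,0],0],
    [[0,0,0],[0,-40,0],0],
    [[0,0,0],[0,-75,0],0],
    [[0,0,0],[0,-110,0],0],
    [[0,0,0],[0,-140,0],0],
    [[0,0,0],[-20,-150,-20],0],
    [[0,0,0],[40,-150,-30],0],
    [[0,0,0],[80,-150,-30],0],
    [[0,0,0],[110,-150,-30],0],
    [[0,0,0],[110,-150,-30],0]
  ]
}}

```text
time_s: 10.25
ee_pos: [482.8, 167.5, 422.6]
ee_rot: [-90.0, -0.2, -72.8]
force: [0.4, 0.1, 0.1]
gripper_width: 91.1
```

```bash
python3 look.py b; python3 -c "
import cv2;a=cv2.imread('pics/scene_b.png');b=cv2.imread('pics/side_b.png')
cv2.imwrite('pics/fin.png',cv2.hconcat([cv2.resize(a,(400,300)),cv2.resize(b[260:460,130:397],(400,300))]))"
```

```text
10.25 [482.76975017 167.47506624 422.56822118] [-89.98573854  -0.19635981 -72.83955408] [0.41306574 0.08525176 0.12012124] [-0.02199931 -0.00106034 -0.05561318]
scene 405 flange top z 75.6 tilt deg 0.16
side 3001 flange top z 76.2 tilt deg 0.1
```

View pics/fin.png

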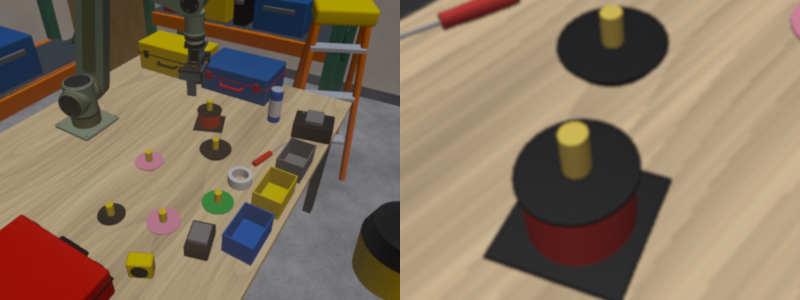

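The picture shows the lid seated level on the tub (right panel, about 575,180). The other lids and the look-alikes have not moved, and the gripper is clear.

```bash
python3 -c "
from workcell import env
env.job_done()"
```

```text
the job is handed in; nothing more can be done
```

The lid that fits (lid_b, the 110 mm flange) is on the red tub and pressed home, and the job is handed in at about 10.4 s. It met resistance of about 5 N at the nibs, gave way, then came to a hard stop of about 17 N at the expected home height.

- **Level on the rim:** after release, the flange top measured 75.6 mm in the scene view and 76.2 mm in the side view, where 75 mm is nominal. The tilt was 0.2° or less in both views.
- **Everything else:** the other two black lids and the pink and green look-alikes were never touched and are still lying on the bench. The gripper is clear of everything.
- **Disagreement:** the two fixed cameras placed the tub and lids 3 to 4 mm apart from each other, so I used averages for positions. That was well inside the 10 mm lead-in of the lid's taper.

No check failed.

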